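# Find the lock's hidden notch and open the slide drawer

## Robot

A 6-joint arm with a two-finger parallel gripper is mounted at the origin on the work surface. World frame = base frame: x ahead of the robot, y to its left, z up, the work surface at z = 0. Lengths are in mm, angles in degrees, forces in N, time in s.
With the tool pointing down it reaches from about 300 to 850 mm from the base axis. Payload 4.2 kg.
Tool frame: the origin (TCP) lies between the finger pads; the fingertips stand ahead of it and the grasp point (between the pads) lies 8 mm behind it (env.tip_reach is the x of the fingertips in the tool frame, in mm); x points along the fingers, y is the direction in which the jaws open and shut, and the axes are right-handed (so a half turn about x gives the same grasp; the last joint's range is limited). The gripper opens to 91 mm and grips with 3 to 60 N. Pads are 32 mm wide; open, the fingers measure 118 mm over their backs; the gripper's body (76 mm by 178 mm) begins 60 mm behind the grasp point.
Start: joints at [-64.286, 18.312, 89.639, -0, 72.044, -1.146], TCP at [259.8, -512.98, 200.376] pointing down, gripper open.
Joint ranges: [-177.97, 177.97], [-48.28, 115.42], [12.27, 149.76], [-77.06, 257.06], [2.81, 150.46], [-146.56, 146.56]. Speed limits (degrees/s): [147.25, 147.25, 180, 180, 180, 180].

## Interface

Orientations are given as [roll, pitch, yaw] about the fixed x, y, z axes, in that order (R = Rz(yaw) Ry(pitch) Rx(roll)).
In Python, from workcell import env, cams gives the robot as it stands.
- The arm moves only by the tool arm_command, never from a script. Its argument "deltas" is a list of rows, each a list of 3 entries, a list of its own where there are three numbers: the opening, from 0 (shut) to 1 (fully open), then the shift along the world's x, y, z in mm, then the turn about the world's z in rad. A call has 1 to 20 rows; each row is the pose to reach, as a shift and turn from the pose commanded when the call began; what a row does not reach only later rows make up. A row lasts 1/10 s, in which the tool goes at most 50 mm and 8.59 degrees, less where a joint would pass 70% of its speed; a pose out of reach is approached as far as the arm can. A call with a gripper value outside its range is refused whole. The fingers move at their own pace and stop on an object; "grip_force" is the grip in N (left out, the last holds). Time passes only in rows, so rows that repeat a pose let the fingers close. It gives the time, the measured TCP pose, the force and the opening at its end, in the units of the state.
- env.state(): the state, without advancing time (a new reading comes with each control period).
- cams.grab_frame(name): name is "side" or "top"; returns a dict with "img" (384x512x3 uint8, red, green, blue), "K" (3x3 intrinsics, pixels), "rvec" (rotation vector, rad) and "tvec" (3), from world to camera coordinates, as OpenCV has them. Camera axes: x right, y down, z forward; pixel columns grow to the right and rows downward; lengths in mm; the calibration is good to about 2 mm. A picture is of the moment at which its call begins. There is no depth.
- env.job_done(): hands the job in, once; it reports no verdict.
Trained networks look in a picture, given as the dict that the camera call returned (one of the last four; its "shot" number tells which), for a name from the list of things; names that differ only in an ending like _2 or _b are one class to them, and where a whole thing is asked for, a point or a joint stands for the part that bears it (a point fixed in the world has none). Each returns a list of dicts, best first, with "conf" (0 to 1); they miss things now and then, are a little off and sometimes report something else, mostly with a low value. They report only what shows in the picture. A call takes as long as a camera call.
- cams.silhouettes(picture, name): "region" (384x512 bool, what is visible of it) and "centre" ([column, row] in pixels, amid what is visible of it).
The state is a dict: "time_s": time; "qpos": joint angles; "qvel": joint speeds; "effort": joint torques, N m; "ee_pos": TCP position; "ee_rot": TCP orientation; "force": force on the tool from outside, world axes, zero at the start; "torque": the same for the moment, N m; "gripper_width": finger opening in mm.
Only numpy, scipy, OpenCV 4.12 (cv2) and the standard library are available. Lean on these libraries where they do the work, as an engineer would, in place of code of your own. Each camera call takes 0.05 s, during which the arm holds its last target.

## Task

The drawer of the slide-filing cabinet is locked. Turn the black knob on top of the cabinet clockwise, feeling for the place where it drops into its hidden notch, and let go of it there; then pull the drawer fully open by its handle and let go. Never tug hard on the drawer while it is still locked, and leave the bottle, jar and cardboard box where they are.

Things in the scene. Friction and masses are not known exactly. Their poses are not given: they have to be found in the camera images.
- cabinet: Grey metal bench cabinet, fixed, 200 (x) by 180 (y) by 110 mm high. Origin: centre of its underside, on the bench. Its own -x side is the drawer front (towards the robot, give or take its yaw), z up.
- lock: Round aluminium lock housing, 100 mm across, 25 mm high, fixed on the cabinet's top, axes as the cabinet's; origin: centre of its underside, 110 mm above the bench and 35 mm from the cabinet's centre towards the drawer front. A sprung bolt inside, unseen, blocks the drawer; it lifts clear only when the knob is in its notch.
- knob_grip (a point): Grip point on the vertical turning axis of the black knob, 166 mm above the bench. On a 48 mm disc (top 143 mm above the bench) stands a grip bar 46 mm long, 14 mm thick, its top 173 mm above the bench: pinch it from above across the 14 mm. Site x axis along the bar, y across. The white line marks one end of the bar, not the notch.
- knob (a joint): Knob angle, 0 to 1.75 rad, growing clockwise seen from above; starts at 0 to 0.1. At 0 the bar lies along the cabinet's x. One hidden notch lies between 0.35 and 1.40 rad, elsewhere every time; nothing shows it. The drawer is free within about 0.06 rad of its bottom; let go within 0.08 rad, the knob snaps nearer the bottom. Forced past, it locks again; it can be turned back.
- handle (a point): Middle of the drawer's steel handle, a level bar 90 mm long (along the cabinet's y), 10 mm thick (x) and 12 mm high, 88 mm above the bench; 41 mm of free space between the bar and the drawer front. Shut, it lies 150 mm from the cabinet's centre. Its axes are the cabinet's. Pinch it from above, with the fingers opened only about 35 mm so that the inner finger fits between bar and front.
- drawer (a joint): How far the drawer is pulled out: 0 shut, 0.075 m fully open at its stop; it slides along the cabinet's -x. Unlocked it takes about 2 to 4 N; locked it stops firmly after 1 to 3 mm, and over 30 N on it harms the lock.
- reagent_mid (a point): Centre of an amber bottle, 56 mm across and 130 mm tall, standing beside the cabinet. Leave it alone.
- jar_mid (a point): Centre of a glass jar, 60 mm across and 75 mm tall, standing beside the cabinet. Leave it alone.
- slidebox_mid (a point): Centre of a cardboard box, 85 by 65 by 35 mm, lying near the cabinet. Leave it alone.
- lock_face (a point): Centre of the housing's top face, 135 mm above the bench, under the knob. Feel of the lock: the knob turns evenly against about 0.15 N m (held still, between -0.15 and 0.15); some 0.2 rad before the notch's bottom this falls away and reverses, the knob pulling itself onward with up to about 0.3 N m; past the bottom it resists more and more, 0.3 N m at 0.05 rad, up to about 1 N m.

How it is judged (in metres and radians):
At the end, for the whole second after the job is handed in: The drawer is pulled out at least 66 mm of its 75 mm and is at rest (value of joint drawer above 0.066 m and velocity of joint drawer between -0.01 and 0.01 m/s); the robot touches nothing.
It fails at once if the locked drawer is tugged against its bolt with more than 30 N (contact force between drawer and lock above 30 N).
It fails at once if the amber bottle is moved more than 20 mm (distance of reagent_mid from where it was at the start of the episode above 0.02 m).
It fails at once if the jar is moved more than 20 mm (distance of jar_mid from where it was at the start of the episode above 0.02 m).
It fails at once if the cardboard box is moved more than 20 mm (distance of slidebox_mid from where it was at the start of the episode above 0.02 m).
It also fails if it takes over 72 s, if anything falls off the work surface, if the arm or the gripper's body presses on something with over 40 N, if the wrist force passes 120 N, or if a joint passes its speed limit or range.

## Working session

There is one attempt and no reset: what is moved stays moved. The work goes in short steps, Python scripts to look and compute and a tool call to move; the robot and the scene stay as the last step left them, time stands still between calls to the robot, and variables do not carry over. Pictures are saved under pics/ and viewed, and the job is handed in when it is done.

Besides the shell and the picture viewer there is one more tool, called after ">>>" as name([rows], argument=value, ...), one row to a line, values as JSON. arm_command: Moves the arm, as the interface text tells. Its arguments: {"type":"object","properties":{"deltas":{"type":"array","items":{"type":"array"}},"grip_force":{"type":"number"}},"required":["deltas"]}

```bash
mkdir -p pics; ls; cat > h.py <<'E'
import numpy as np,cv2
from workcell import env,cams
def ray(f,px):
    R=cv2.Rodrigues(np.array(f["rvec"],float))[0];t=np.array(f["tvec"],float).ravel()
    d=R.T@np.linalg.inv(f["K"])@np.array([px[0],px[1],1.]);return -R.T@t,d
def onz(f,px,z):
    o,d=ray(f,px);return o+d*(z-o[2])/d[2]
def proj(f,P):
    return cv2.projectPoints(np.array(P,float).reshape(-1,1,3),np.array(f["rvec"],float),np.array(f["tvec"],float),np.array(f["K"],float),None)[0].reshape(-1,2)
def save(f,n): cv2.imwrite("pics/"+n,f["img"][:,:,::-1])
E
python3 - <<'E'
from h import *
s=env.state();print(s,env.tip_reach)
for c in("top","side"):
    f=cams.grab_frame(c);save(f,c+"0.png")
    print(c,ray(f,(256,192)))
    for n in("cabinet","lock","knob_grip","handle","reagent_mid","jar_mid","slidebox_mid"):
        for r in cams.silhouettes(f,n)[:2]:
            ys,xs=np.nonzero(r["region"]);print(n,round(r["conf"],2),np.round(r["centre"],1),r["region"].sum(),xs.min(),xs.max(),ys.min(),ys.max())
E
```

```text
pics
{'time_s': 0.0, 'qpos': array([-6.42843342e+01,  1.83503019e+01,  8.97078229e+01,  3.05977857e-04,
        7.20434265e+01, -1.14670075e+00]), 'qvel': array([ 0.07149242, -0.00137904,  0.04605938,  0.0077615 ,  0.03119015,
       -0.1101302 ]), 'effort': array([ 1.65431211e-03, -4.12460554e+01, -2.31970543e+01,  7.31637608e-02,
        4.57948213e-02, -1.69601221e-04]), 'ee_pos': array([ 259.57318003, -512.46849176,  199.52413057]), 'ee_rot': array([-91.31083119,  89.89844829, 115.55144079]), 'force': array([0.5507095 , 0.25812399, 1.00317001]), 'torque': array([-0.01743098,  0.00659136, -0.02652427]), 'gripper_width': 91.34444868873265} 11.0
top (array([ 521.31149848,   61.86044663, 1013.26523502]), array([ 0.08473871, -0.00657953, -0.99652233]))
cabinet 0.6 [303.6 157.7] 7204 264 345 113 222
lock 0.81 [306.1 169.9] 1493 285 329 148 190
knob_grip 0.7 [303.8 167.8] 336 298 317 157 178
handle 0.65 [305.9 200. ] 513 272 337 198 222
reagent_mid 0.63 [223.2 180.7] 481 216 239 168 192
jar_mid 0.58 [368.8 159.3] 585 355 384 147 172
slidebox_mid 0.76 [232.5 239.8] 962 217 254 217 258
side (array([ 369.34861903, 1036.16382081,  697.78006035]), array([ 0.16151613, -0.84429425, -0.51136912]))
cabinet 0.58 [221.2 177.4] 5530 171 277 142 221
lock 0.62 [228.7 159.8] 909 212 249 142 173
knob_grip 0.71 [230.3 151.4] 285 222 239 143 160
handle 0.57 [256.5 180.9] 549 249 276 159 212
handle 0.24 [221.4 177.5] 5381 171 277 143 220
reagent_mid 0.81 [216.4 221.7] 1060 207 230 193 247
slidebox_mid 0.96 [279.9 239.7] 1056 257 298 222 253
```

```bash
python3 - <<'E'
import cv2
a=cv2.imread("pics/top0.png")[100:270,190:410];cv2.imwrite("pics/t1.png",cv2.resize(a,None,fx=3.5,fy=3.5,interpolation=cv2.INTER_CUBIC))
a=cv2.imread("pics/side0.png")[110:270,150:330];cv2.imwrite("pics/s1.png",cv2.resize(a,None,fx=3.5,fy=3.5,interpolation=cv2.INTER_CUBIC))
E
```

```text
(no output)
```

View pics/t1.png

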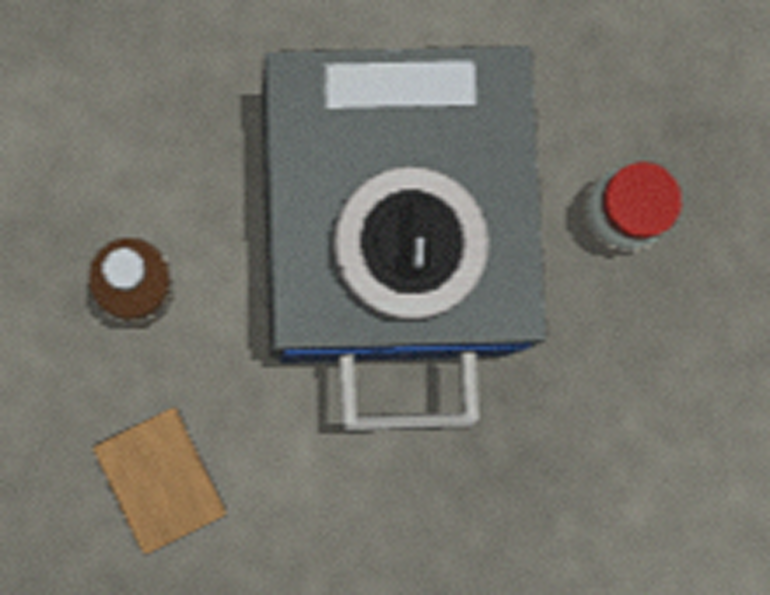

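View pics/s1.png

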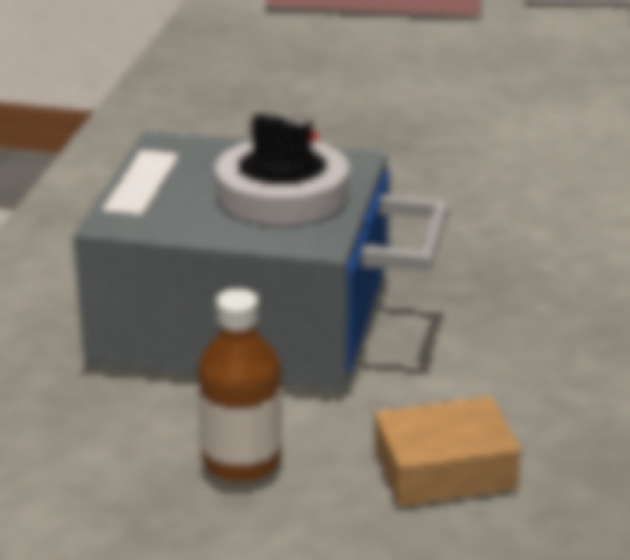

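```bash
cat > fit.py <<'E'
from h import *
from scipy.optimize import least_squares
ft=cams.grab_frame("top");fs=cams.grab_frame("side")
C=lambda p,o:(np.array(p,float)+0.5)/3.5-0.5+np.array(o)
T=[((100,90,110),(266,52)),((100,-90,110),(532,47)),((-100,-90,110),(545,340)),((-100,90,110),(274,348)),((-35,0,135),(412,243)),((-150,42,94),(349,422)),((-150,-42,94),(473,418))]
S=[((100,-90,110),(145,135)),((100,90,110),(80,238)),((-100,90,110),(348,260)),((-100,-90,110),(385,155)),((-35,0,135),(282,170))]
def W(p,P):
    P=np.array(P,float);c,s=np.cos(p[2]),np.sin(p[2])
    return np.c_[p[0]+c*P[:,0]-s*P[:,1],p[1]+s*P[:,0]+c*P[:,1],P[:,2]]
def res(p,which=2):
    r=[]
    if which!=1:r.append(proj(ft,W(p,[a for a,_ in T]))-C([b for _,b in T],(190,100)))
    if which!=0:r.append(proj(fs,W(p,[a for a,_ in S]))-C([b for _,b in S],(150,110)))
    return np.vstack(r).ravel()
p0=np.r_[onz(ft,(304,157),110)[:2],0]
for w in(0,1,2):
    s=least_squares(res,p0,args=(w,),loss="soft_l1");p=s.x
    print(w,p[:2],np.degrees(p[2]),np.round(res(p,w).reshape(-1,2),1).tolist())
print("knob",W(p,[(-35,0,166)]),"handle",W(p,[(-150,0,88)]))
for n,z in(("reagent_mid",65),("jar_mid",37),("slidebox_mid",35)):
    for f in(ft,fs):
        for r in cams.silhouettes(f,n)[:1]:print(n,onz(f,r["centre"],z))
print("bar line ends z173",onz(ft,C((420,238),(190,100)),173),onz(ft,C((418,265),(190,100)),173))
E
python3 fit.py
```

```text
0 [683.35990917 -59.33304632] 1.3147546398751448 [[-0.2, -0.3], [0.1, -0.6], [0.4, 0.3], [0.1, 0.2], [0.0, -0.4], [-0.4, 0.3], [0.0, 0.4]]
1 [679.92566578 -47.93148034] 2.0741763320446784 [[-0.8, -0.9], [-2.1, 0.3], [0.4, 1.5], [1.1, -0.8], [0.5, -0.7]]
2 [683.01533114 -58.58848352] 1.5593500604506976 [[-0.7, 0.0], [-0.4, -0.6], [0.3, 0.3], [-0.1, 0.5], [-0.3, -0.2], [-0.4, 0.5], [-0.0, 0.5], [-0.3, -2.7], [-2.0, -2.0], [-0.4, -0.7], [1.0, -2.4], [0.3, -2.5]]
knob [[648.02829258 -59.54091868 166.        ]] handle [[533.07088017 -62.67034848  88.        ]]
reagent_mid [627.49919289 130.00196368  65.        ]
reagent_mid [628.72798518 142.26830842  65.        ]
jar_mid [ 691.89396913 -229.56867534   37.        ]
slidebox_mid [488.74488753 114.31295115  35.        ]
slidebox_mid [486.30438963 135.44068384  35.        ]
bar line ends z173 [645.12440281 -59.83633822 173.        ] [628.33297343 -58.31636058 173.        ]
```

```bash
python3 - <<'E'
from h import *
from scipy.spatial.transform import Rotation as Ro
s=env.state();R=Ro.from_euler("xyz",s["ee_rot"],degrees=True).as_matrix();print(R.round(3),s["ee_pos"],s["time_s"],s["force"])
y=R[:,1];print("tool y yaw",np.degrees(np.arctan2(y[1],y[0])))
E
```

```text
[[ 0.     0.452 -0.892]
 [-0.    -0.892 -0.452]
 [-1.     0.     0.   ]] [ 259.79386445 -512.98036203  200.38418138] 1.2 [ 0.29618244 -0.59898958 -0.20322058]
tool y yaw -63.1386449541331
```

>>> arm_command([
  [1, [20, 23, 10], 0.13],
  [1, [388.4, 453.2, 40], 2.603],
  [1, [388.4, 453.2, 40], 2.603],
  [1, [388.4, 453.2, 40], 2.603],
  [1, [388.4, 453.2, 40], 2.603],
  [1, [388.4, 453.2, 40], 2.603],
  [1, [388.4, 453.2, 40], 2.603],
  [1, [388.4, 453.2, 40], 2.603],
  [1, [388.4, 453.2, 40], 2.603],
  [1, [388.4, 453.2, 40], 2.603],
  [1, [388.4, 453.2, 40], 2.603],
  [1, [388.4, 453.2, 40], 2.603],
  [1, [388.4, 453.2, 40], 2.603],
  [1, [388.4, 453.2, 40], 2.603],
  [1, [388.4, 453.2, 40], 2.603],
  [1, [388.4, 453.2, 40], 2.603],
  [1, [388.4, 453.2, 40], 2.603],
  [1, [388.4, 453.2, 40], 2.603],
  [1, [388.4, 453.2, 40], 2.603],
  [1, [388.4, 453.2, 40], 2.603],
], grip_force=25)

```text
time_s: 3.2
ee_pos: [648.2, -59.8, 240.3]
ee_rot: [133.3, 90.0, 129.2]
force: [-1.2, -0.6, -0.3]
gripper_width: 91.4
```

>>> arm_command([
  [0.6, [0, 0, -20], 0],
  [0.6, [0, 0, -40], 0],
  [0.6, [0, 0, -55], 0],
  [0.6, [0, 0, -65], 0],
  [0.6, [0, 0, -65], 0],
])

```text
time_s: 3.7
ee_pos: [647.4, -59.7, 173.9]
ee_rot: [175.8, 89.8, 171.7]
force: [-0.7, 0.6, -0.0]
gripper_width: 55.8
```

```bash
cat >> h.py <<'E'
from scipy.spatial.transform import Rotation as Ro
def st():
    s=env.state();y=Ro.from_euler("xyz",s["ee_rot"],degrees=True).as_matrix()[:,1]
    print(round(s["time_s"],2),"pos",s["ee_pos"].round(1),"yaw",np.degrees(np.arctan2(y[1],y[0])).round(2),"F",s["force"].round(2),"T",s["torque"].round(3),"w",round(s["gripper_width"],1),"q",s["qpos"].round(1));return s
E
python3 - <<'E'
from h import *
st()
f=cams.grab_frame("side");a=f["img"][60:220,150:330,::-1];cv2.imwrite("pics/s2.png",cv2.resize(a,None,fx=3.5,fy=3.5,interpolation=cv2.INTER_CUBIC))
E
```

```text
3.7 pos [647.4 -59.7 173.9] yaw 85.96 F [-0.72  0.62 -0.  ] T [ 0.093 -0.108  0.019] w 55.8 q [ -6.3  26.1  81.2   0.   72.8 -92.2]
```

View pics/s2.png

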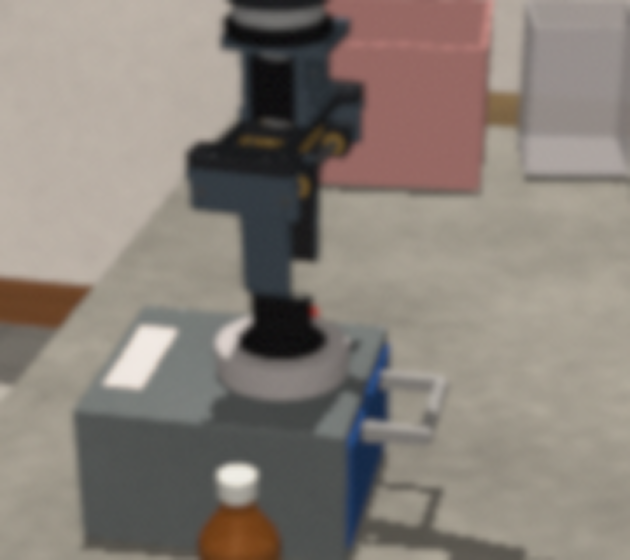

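The gripper stands over the knob (bar at about crop 285,315), with the jaws on either side of it. Next I descend and close.

>>> arm_command([
  [0.6, [0, 0, -8], 0],
  [0.6, [0, 0, -16.5], 0],
  [0.6, [0, 0, -16.5], 0],
  [0, [0, 0, -16.5], 0],
  [0, [0, 0, -16.5], 0],
  [0, [0, 0, -16.5], 0],
  [0, [0, 0, -16.5], 0],
  [0, [0, 0, -16.5], 0],
  [0, [0, 0, -16.5], 0],
  [0, [0, 0, -16.5], 0],
], grip_force=25)

```text
time_s: 4.75
ee_pos: [648.7, -59.8, 159.7]
ee_rot: [-0.4, 89.9, -4.4]
force: [0.5, -1.1, 5.0]
gripper_width: 2.4
```

```bash
python3 -c "
from h import *
st()"
```

```text
4.75 pos [648.7 -59.8 159.7] yaw 86.01 F [ 0.46 -1.09  5.03] T [ 0.006 -0.07  -0.021] w 2.4 q [ -6.3  26.6  82.5   0.   70.8 -92.3]
```

```bash
python3 - <<'E'
from h import *
st()
f=cams.grab_frame("side");a=f["img"][60:220,150:330,::-1];cv2.imwrite("pics/s3.png",cv2.resize(a,None,fx=3.5,fy=3.5,interpolation=cv2.INTER_CUBIC))
f=cams.grab_frame("top");a=f["img"][100:270,190:410,::-1];cv2.imwrite("pics/t3.png",cv2.resize(a,None,fx=3.5,fy=3.5,interpolation=cv2.INTER_CUBIC))
E
```

```text
4.75 pos [648.7 -59.8 159.7] yaw 86.01 F [ 0.46 -1.09  5.03] T [ 0.006 -0.07  -0.021] w 2.4 q [ -6.3  26.6  82.5   0.   70.8 -92.3]
```

View pics/s3.png

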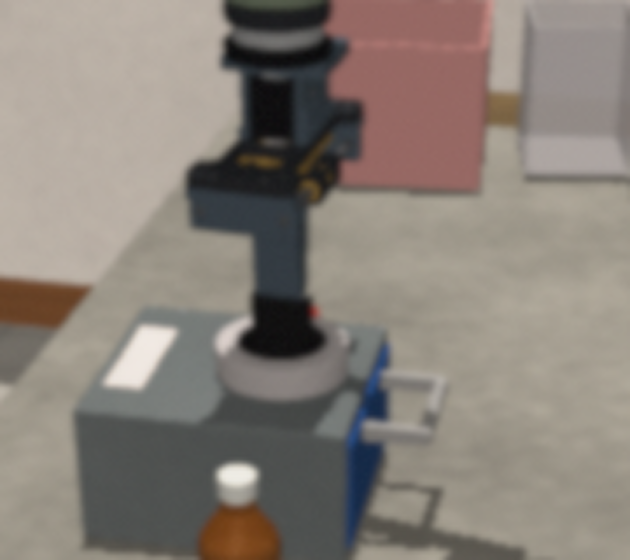

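View pics/t3.png

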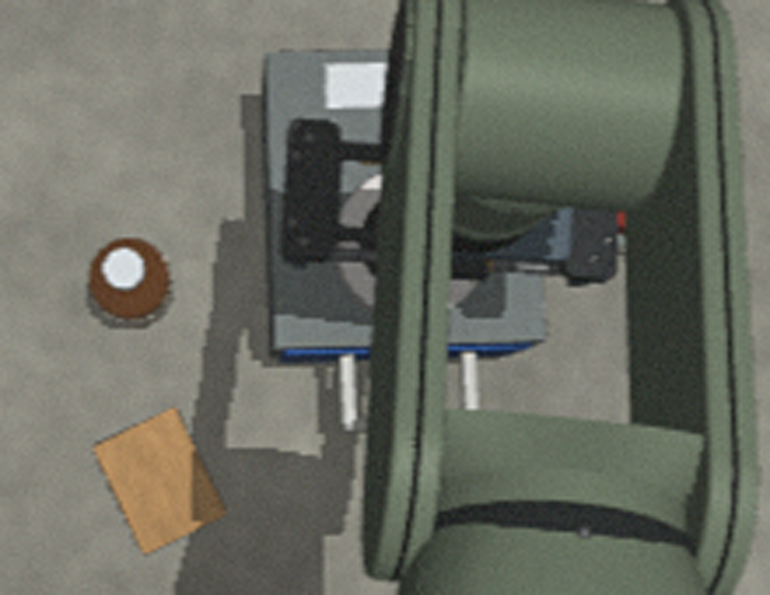

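```bash
python3 - <<'E'
from h import *
s=st()
f=cams.grab_frame("side")
C=lambda q:((q-np.array([150,60]))*3.5).round(0)
print("tip",C(proj(f,[s["ee_pos"]-[0,0,11]])),"grasp",C(proj(f,[s["ee_pos"]+[0,0,8]])))
print("bar ends top",C(proj(f,[[671,-61.5,173],[625,-58,173],[648,-60,143],[648,-60,135]])))
for r in cams.silhouettes(f,"knob_grip")[:2]:
    ys,xs=np.nonzero(r["region"]);print(r["conf"],r["centre"],xs.min(),xs.max(),ys.min(),ys.max())
a=cv2.resize(f["img"][130:200,190:270,::-1],None,fx=9,fy=8,interpolation=cv2.INTER_CUBIC)
a=cv2.convertScaleAbs(a,alpha=2.5)
cv2.imwrite("pics/s4.png",a)
b=cv2.imread("pics/side0.png")[130:200,190:270];b=cv2.convertScaleAbs(cv2.resize(b,None,fx=9,fy=8,interpolation=cv2.INTER_CUBIC),alpha=2.5);cv2.imwrite("pics/s0b.png",b)
E
```

```text
4.85 pos [648.7 -59.9 159.7] yaw 86.01 F [0.8  0.33 4.01] T [-0.007 -0.077  0.011] w -0.1 q [ -6.3  26.6  82.5  -0.   70.8 -92.3]
tip [[281. 318.]] grasp [[281. 294.]]
bar ends top [[251. 284.]
 [311. 292.]
 [282. 325.]
 [282. 335.]]
0.71 [230.5, 151.8] 222 239 144 160
```

View pics/s4.png

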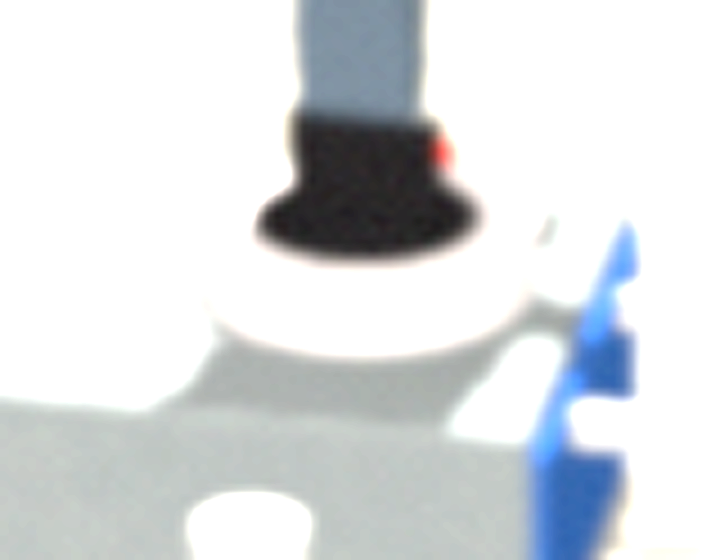

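View pics/s0b.png

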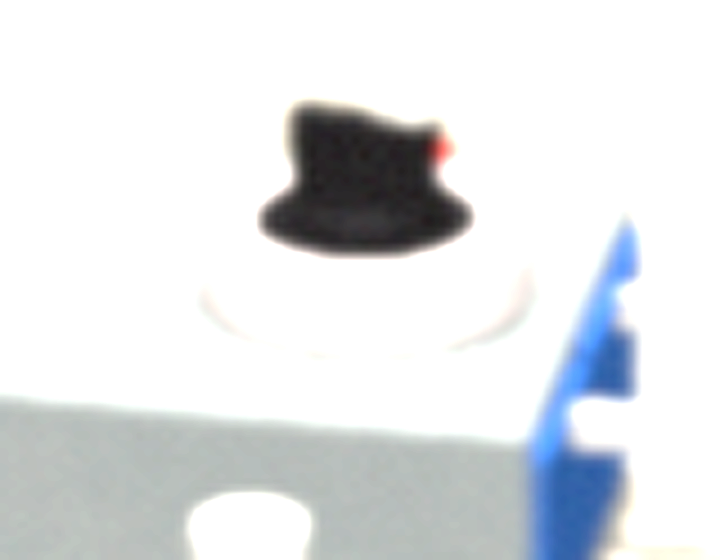

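```bash
python3 - <<'E'
from h import *
f=cams.grab_frame("side")
for z in (163,183):
  for x in(632,648,664):print(z,x,(proj(f,[[x,-60+28,z],[x,-60+41,z],[x,-60-28,z],[x,-60-41,z]])-[150,60])*3.5)
st()
E
```

```text
163 632 [[293.76156306 318.79111505]
 [289.47830267 326.59519109]
 [311.3662779  286.71542486]
 [315.26725121 279.60787371]]
163 648 [[272.17718274 316.62777694]
 [267.70919239 324.39357372]
 [290.54318196 284.70590457]
 [294.61328617 277.63167215]]
163 664 [[250.69525805 314.47470766]
 [246.04434598 322.20250106]
 [269.81526557 282.70556953]
 [274.05292248 275.6644265 ]]
183 632 [[293.52070904 293.48243426]
 [289.19883447 301.12169758]
 [311.27720914 262.09638232]
 [315.21030936 255.14430916]]
183 648 [[271.75550311 291.36163053]
 [267.24577778 298.96307648]
 [290.28586559 260.1274558 ]
 [294.39082927 253.20826289]]
183 664 [[250.09447736 289.25097814]
 [245.39875556 296.81488164]
 [269.39124504 258.16760162]
 [273.66645559 251.28106075]]
5.0 pos [648.7 -60.  159.7] yaw 86.0 F [0.06 0.48 6.04] T [ 0.09  -0.077  0.044] w 0.4 q [ -6.3  26.6  82.5  -0.   70.8 -92.3]
```

>>> arm_command([
  [0.6, [0, 0, 0], 0],
  [0.6, [0, 0, 0], 0],
  [0.6, [0, 0, 0], 0],
  [0.6, [0, 0, 0], 0],
  [0.6, [0, 0, 0], 0],
  [0.6, [0, 0, 0], 0],
  [0.6, [0, 0, 0], 0],
  [0.6, [0, 0, 0], 0],
])

```text
time_s: 5.8
ee_pos: [648.1, -59.8, 158.7]
ee_rot: [167.8, 90.0, 163.8]
force: [0.4, -0.2, 0.0]
gripper_width: 54.6
```

```bash
python3 - <<'E'
from h import *
st()
f=cams.grab_frame("side");save(f,"side5.png")
a=f["img"][60:210,160:300,::-1];cv2.imwrite("pics/s5.png",cv2.convertScaleAbs(cv2.resize(a,None,fx=4,fy=4,interpolation=cv2.INTER_CUBIC),alpha=2))
E
```

```text
5.8 pos [648.1 -59.8 158.7] yaw 86.0 F [ 0.35 -0.2   0.02] T [ 0.139 -0.084 -0.016] w 54.6 q [ -6.3  26.7  82.6   0.   70.8 -92.3]
```

View pics/s5.png

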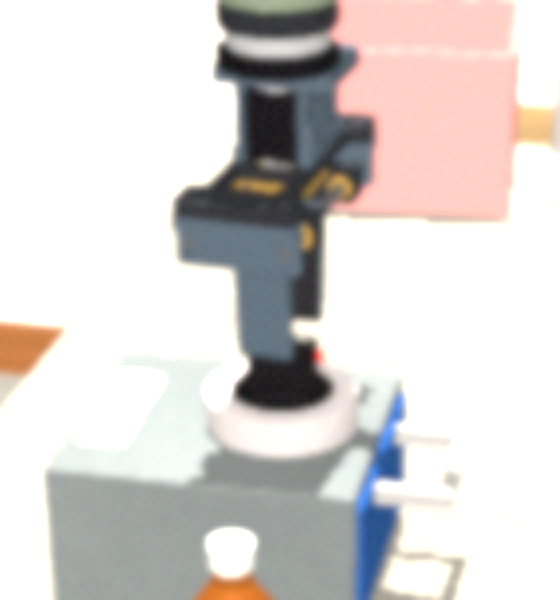

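```bash
python3 - <<'E'
import cv2
a=cv2.imread("pics/side5.png")[115:180,205:275];cv2.imwrite("pics/s6.png",cv2.convertScaleAbs(cv2.resize(a,None,fx=9,fy=9,interpolation=cv2.INTER_LANCZOS4),alpha=1.2,beta=10))
E
```

```text
(no output)
```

View pics/s6.png

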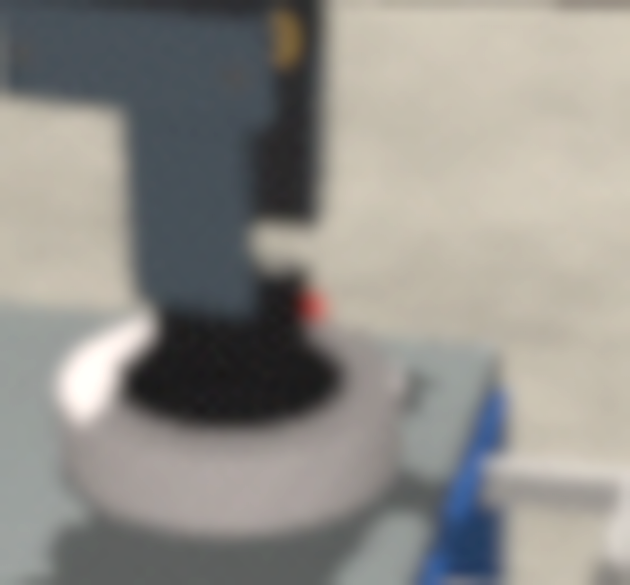

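>>> arm_command([
  [0.6, [0, 0, -2], 0],
  [0.6, [0, 0, -4], 0],
  [0.6, [0, 0, -6], 0],
  [0.6, [0, 0, -6], 0],
])

```text
time_s: 6.25
ee_pos: [647.9, -59.7, 152.4]
ee_rot: [174.4, 89.9, 170.5]
force: [-0.1, -0.3, -0.1]
gripper_width: 54.8
```

```bash
python3 -c "
from h import *
st()"
```

```text
6.25 pos [647.9 -59.7 152.4] yaw 86.01 F [-0.06 -0.33 -0.11] T [ 0.114 -0.076 -0.012] w 54.8 q [ -6.3  26.9  83.1   0.   70.  -92.3]
```

>>> arm_command([
  [0.6, [0, 0, -2], 0],
  [0.6, [0, 0, -4], 0],
  [0.6, [0, 0, -6], 0],
  [0.6, [0, 0, -7.5], 0],
  [0.6, [0, 0, -7.5], 0],
])

```text
time_s: 6.75
ee_pos: [648.0, -59.8, 145.0]
ee_rot: [170.5, 90.0, 166.5]
force: [-0.8, -0.7, 1.0]
gripper_width: 54.4
```

```bash
python3 - <<'E'
from h import *
st()
f=cams.grab_frame("side");save(f,"side7.png")
a=f["img"][115:180,205:275,::-1];cv2.imwrite("pics/s7.png",cv2.convertScaleAbs(cv2.resize(a,None,fx=9,fy=9,interpolation=cv2.INTER_LANCZOS4),alpha=1.2,beta=10))
E
```

```text
6.75 pos [648.  -59.8 145. ] yaw 86.0 F [-0.83 -0.71  1.03] T [ 0.064 -0.085 -0.005] w 54.4 q [ -6.3  27.2  83.7   0.   69.1 -92.3]
```

View pics/s7.png

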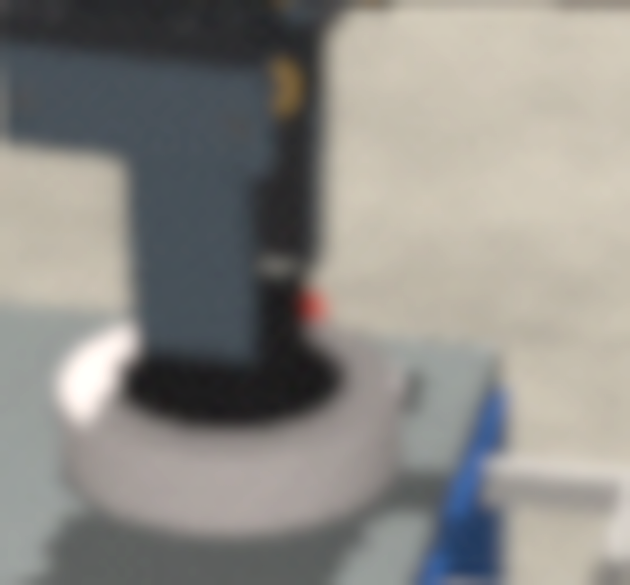

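>>> arm_command([
  [0.6, [0, 0, -2], 0],
  [0.5, [0, 0, -4], 0],
  [0.5, [0, 0, -6], 0],
  [0.4, [0, 0, -8], 0],
  [0.4, [0, 0, -8], 0],
])

```text
time_s: 7.3
ee_pos: [648.0, -59.7, 136.9]
ee_rot: [171.1, 90.0, 167.1]
force: [-0.6, 0.4, -0.6]
gripper_width: 36.7
```

```bash
python3 - <<'E'
from h import *
st()
E
```

```text
7.3 pos [648.  -59.7 136.9] yaw 86.0 F [-0.62  0.38 -0.56] T [ 0.112 -0.143  0.022] w 36.7 q [ -6.3  27.5  84.4   0.   68.1 -92.3]
```

>>> arm_command([
  [0, [0, 0, 0], 0],
  [0, [0, 0, 0], 0],
  [0, [0, 0, 0], 0],
  [0, [0, 0, 0], 0],
  [0, [0, 0, 0], 0],
  [0, [0, 0, 0], 0],
])

```text
time_s: 7.9
ee_pos: [648.2, -60.2, 137.5]
ee_rot: [-69.1, 90.0, -73.1]
force: [-0.3, -2.3, 0.9]
gripper_width: 13.8
```

```bash
python3 - <<'E'
from h import *
st()
f=cams.grab_frame("side");save(f,"side8.png")
a=f["img"][115:180,205:275,::-1];cv2.imwrite("pics/s8.png",cv2.convertScaleAbs(cv2.resize(a,None,fx=9,fy=9,interpolation=cv2.INTER_LANCZOS4),alpha=1.2,beta=10))
E
```

```text
7.9 pos [648.2 -60.2 137.5] yaw 86.01 F [-0.35 -2.3   0.95] T [-0.312 -0.1    0.186] w 13.8 q [ -6.3  27.5  84.4  -0.   68.1 -92.3]
```

View pics/s8.png

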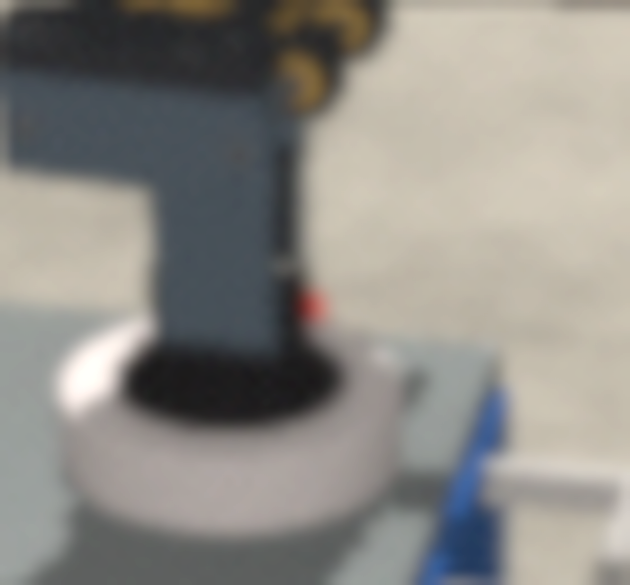

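>>> arm_command([
  [0, [0, 0, 0], -0.04],
  [0, [0, 0, 0], -0.08],
  [0, [0, 0, 0], -0.08],
], grip_force=30)

```text
time_s: 8.25
ee_pos: [648.2, -60.2, 137.5]
ee_rot: [-59.5, 90.0, -68.1]
force: [0.4, -3.2, 0.8]
gripper_width: 14.0
```

```bash
python3 -c "
from h import *
st()"
```

```text
8.25 pos [648.2 -60.2 137.5] yaw 81.38 F [ 0.43 -3.23  0.78] T [-0.488 -0.122 -0.266] w 14.0 q [ -6.3  27.5  84.4  -0.   68.1 -87.7]
```

>>> arm_command([
  [0, [0, 0, 0], -0.03],
  [0, [0, 0, 0], -0.06],
  [0, [0, 0, 0], -0.06],
])

```text
time_s: 8.55
ee_pos: [648.3, -60.2, 137.5]
ee_rot: [-47.3, 90.0, -59.3]
force: [0.8, -3.3, 1.3]
gripper_width: 13.7
```

```bash
python3 -c "
from h import *
st()"
```

```text
8.55 pos [648.3 -60.2 137.5] yaw 78.0 F [ 0.77 -3.32  1.34] T [-0.553 -0.08  -0.193] w 13.7 q [ -6.3  27.5  84.4  -0.   68.1 -84.3]
```

>>> arm_command([
  [0, [0, 0, 0], -0.03],
  [0, [0, 0, 0], -0.06],
  [0, [0, 0, 0], -0.06],
])

```text
time_s: 8.85
ee_pos: [648.3, -60.2, 137.5]
ee_rot: [-50.0, 90.0, -65.4]
force: [-0.5, -4.1, 0.6]
gripper_width: 13.9
```

```bash
python3 -c "
from h import *
st()"
```

```text
8.85 pos [648.3 -60.2 137.5] yaw 74.57 F [-0.54 -4.14  0.61] T [-0.591 -0.06  -0.12 ] w 13.9 q [ -6.3  27.5  84.4  -0.   68.1 -80.9]
```

>>> arm_command([
  [0, [0, 0, 0], -0.03],
  [0, [0, 0, 0], -0.06],
  [0, [0, 0, 0], -0.06],
])

```text
time_s: 9.15
ee_pos: [648.3, -60.2, 137.5]
ee_rot: [-43.5, 90.0, -62.4]
force: [0.3, -4.1, 1.1]
gripper_width: 13.9
```

```bash
python3 -c "
from h import *
st()"
```

```text
9.15 pos [648.3 -60.2 137.5] yaw 71.15 F [ 0.31 -4.15  1.15] T [-0.655 -0.15  -0.176] w 13.9 q [ -6.3  27.5  84.4  -0.   68.1 -77.4]
```

>>> arm_command([
  [0, [0, 0, 0], -0.03],
  [0, [0, 0, 0], -0.06],
  [0, [0, 0, 0], -0.06],
])

```text
time_s: 9.45
ee_pos: [648.3, -60.2, 137.5]
ee_rot: [-31.9, 90.0, -54.2]
force: [-0.1, -5.0, 1.2]
gripper_width: 13.9
```

```bash
python3 -c "
from h import *
st()"
```

```text
9.45 pos [648.3 -60.2 137.5] yaw 67.72 F [-0.06 -5.01  1.2 ] T [-0.738 -0.068 -0.175] w 13.9 q [ -6.3  27.5  84.4  -0.   68.1 -74. ]
```

>>> arm_command([
  [0, [0, 0, 0], -0.03],
  [0, [0, 0, 0], -0.06],
  [0, [0, 0, 0], -0.06],
])

```text
time_s: 9.75
ee_pos: [648.3, -60.2, 137.5]
ee_rot: [-35.4, 90.0, -61.1]
force: [-1.1, -4.4, 2.1]
gripper_width: 13.7
```

```bash
python3 -c "
from h import *
st()"
```

```text
9.75 pos [648.3 -60.2 137.5] yaw 64.29 F [-1.05 -4.37  2.06] T [-0.78  -0.113 -0.151] w 13.7 q [ -6.3  27.5  84.4  -0.   68.1 -70.6]
```

>>> arm_command([
  [0, [0, 0, 0], -0.03],
  [0, [0, 0, 0], -0.06],
  [0, [0, 0, 0], -0.06],
])

```text
time_s: 10.05
ee_pos: [648.3, -60.2, 137.5]
ee_rot: [-26.9, 90.0, -56.1]
force: [-0.8, -4.8, 1.9]
gripper_width: 14.0
```

```bash
python3 -c "
from h import *
st()"
```

```text
10.05 pos [648.3 -60.2 137.5] yaw 60.84 F [-0.83 -4.8   1.87] T [-0.788 -0.143 -0.21 ] w 14.0 q [ -6.3  27.5  84.4  -0.   68.1 -67.1]
```

>>> arm_command([
  [0, [0, 0, 0], -0.03],
  [0, [0, 0, 0], -0.06],
  [0, [0, 0, 0], -0.06],
])

```text
time_s: 10.35
ee_pos: [648.3, -60.1, 137.5]
ee_rot: [-23.2, 90.0, -55.8]
force: [-0.8, -5.1, 2.5]
gripper_width: 14.2
```

```bash
python3 -c "
from h import *
st()"
```

```text
10.35 pos [648.3 -60.1 137.5] yaw 57.42 F [-0.75 -5.12  2.54] T [-0.89  -0.059 -0.162] w 14.2 q [ -6.3  27.5  84.4  -0.   68.1 -63.7]
```

>>> arm_command([
  [0, [0, 0, 0], -0.03],
  [0, [0, 0, 0], -0.06],
  [0, [0, 0, 0], -0.06],
])

```text
time_s: 10.65
ee_pos: [648.3, -60.1, 137.5]
ee_rot: [-16.0, 90.0, -52.0]
force: [0.2, -5.9, 2.1]
gripper_width: 13.9
```

```bash
python3 -c "
from h import *
st()"
```

```text
10.65 pos [648.3 -60.1 137.5] yaw 53.97 F [ 0.25 -5.89  2.1 ] T [-0.997 -0.152 -0.181] w 13.9 q [ -6.3  27.5  84.4  -0.   68.1 -60.3]
```

>>> arm_command([
  [0, [0, 0, 0], -0.03],
  [0, [0, 0, 0], -0.06],
  [0, [0, 0, 0], -0.06],
])

```text
time_s: 10.95
ee_pos: [648.3, -60.1, 137.5]
ee_rot: [-7.2, 90.0, -46.7]
force: [-0.5, -5.8, 2.2]
gripper_width: 13.6
```

```bash
python3 -c "
from h import *
st()"
```

```text
10.95 pos [648.3 -60.1 137.5] yaw 50.52 F [-0.5  -5.81  2.15] T [-0.979 -0.144 -0.224] w 13.6 q [ -6.3  27.5  84.4  -0.   68.1 -56.8]
```

>>> arm_command([
  [0, [0, 0, 0], -0.03],
  [0, [0, 0, 0], -0.06],
  [0, [0, 0, 0], -0.06],
])

```text
time_s: 11.25
ee_pos: [648.3, -60.1, 137.5]
ee_rot: [3.4, 90.0, -39.5]
force: [-0.6, -5.2, 2.0]
gripper_width: 13.9
```

```bash
python3 -c "
from h import *
st()"
```

```text
11.25 pos [648.3 -60.1 137.5] yaw 47.08 F [-0.56 -5.22  1.97] T [-0.966 -0.105 -0.297] w 13.9 q [ -6.3  27.5  84.4  -0.   68.1 -53.4]
```

>>> arm_command([
  [0, [0, 0, 0], -0.03],
  [0, [0, 0, 0], -0.06],
  [0, [0, 0, 0], -0.06],
])

```text
time_s: 11.55
ee_pos: [648.3, -60.1, 137.5]
ee_rot: [6.4, 90.0, -40.0]
force: [0.0, -4.8, 2.4]
gripper_width: 13.9
```

```bash
python3 - <<'E'
from h import *
s=st();print(s["effort"].round(3))
f=cams.grab_frame("side");save(f,"side9.png")
s=st();print(s["effort"].round(3))
a=f["img"][105:185,190:290,::-1];cv2.imwrite("pics/s9.png",cv2.convertScaleAbs(cv2.resize(a,None,fx=7,fy=7,interpolation=cv2.INTER_LANCZOS4),alpha=1.2,beta=10))
E
```

```text
11.55 pos [648.3 -60.1 137.5] yaw 43.63 F [ 0.01 -4.76  2.4 ] T [-0.997 -0.149 -0.289] w 13.9 q [ -6.3  27.5  84.4  -0.   68.1 -49.9]
[  3.662 -47.762 -21.651   1.505   0.241  -0.245]
11.6 pos [648.3 -60.1 137.5] yaw 43.63 F [-0.67 -4.7   2.04] T [-0.974 -0.157 -0.301] w 13.7 q [ -6.3  27.5  84.4  -0.   68.1 -49.9]
[  3.659 -47.762 -21.651   1.49    0.243  -0.335]
```

View pics/s9.png

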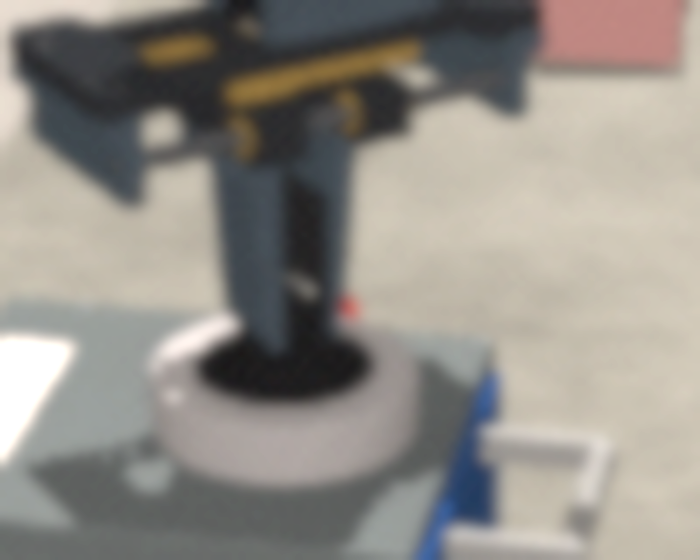

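>>> arm_command([
  [0, [0, 0, 0], -0.03],
])

```text
time_s: 11.7
ee_pos: [648.3, -60.1, 137.5]
ee_rot: [6.0, 90.0, -42.1]
force: [0.7, -5.4, 2.0]
gripper_width: 14.3
```

```bash
python3 - <<'E'
from h import *
s=st();print(s["effort"].round(3),s["qvel"][5])
E
```

```text
11.7 pos [648.3 -60.1 137.5] yaw 41.94 F [ 0.66 -5.37  2.05] T [-0.921 -0.164  0.166] w 14.3 q [ -6.3  27.5  84.4  -0.   68.1 -48.2]
[  3.072 -47.828 -21.634   1.604   0.243  -0.228] 17.697701314073672
```

>>> arm_command([
  [0, [0, 0, 0], -0.03],
])

```text
time_s: 11.8
ee_pos: [648.3, -60.1, 137.5]
ee_rot: [1.5, 90.0, -48.3]
force: [-0.3, -4.1, 2.4]
gripper_width: 13.4
```

```bash
python3 - <<'E'
from h import *
s=st();print(s["effort"].round(3),s["qvel"][5])
E
```

```text
11.8 pos [648.3 -60.1 137.5] yaw 40.22 F [-0.31 -4.06  2.36] T [-0.906 -0.124  0.189] w 13.4 q [ -6.3  27.5  84.4  -0.   68.1 -46.5]
[ 2.9950e+00 -4.7871e+01 -2.1646e+01  1.6390e+00  2.5300e-01 -4.3000e-02] 16.96345313693913
```

>>> arm_command([
  [0, [0, 0, 0], 0],
])

```text
time_s: 11.9
ee_pos: [648.3, -60.1, 137.5]
ee_rot: [3.2, 90.0, -46.6]
force: [0.2, -4.6, 2.2]
gripper_width: 13.6
```

```bash
python3 - <<'E'
from h import *
s=st();print(s["effort"].round(3),s["qvel"][5])
E
```

```text
11.9 pos [648.3 -60.1 137.5] yaw 40.24 F [ 0.22 -4.55  2.25] T [-0.996 -0.111 -0.055] w 13.6 q [ -6.3  27.5  84.4  -0.   68.1 -46.5]
[ 3.4430e+00 -4.7860e+01 -2.1624e+01  1.6200e+00  2.6400e-01  3.1000e-02] -0.5714832322382548
```

>>> arm_command([
  [0, [0, 0, 0], -0.03],
  [0, [0, 0, 0], -0.06],
])

```text
time_s: 12.1
ee_pos: [648.3, -60.1, 137.5]
ee_rot: [-8.2, 89.9, -61.3]
force: [0.2, -6.1, 1.4]
gripper_width: 13.8
```

```bash
python3 - <<'E'
from h import *
s=st();print(s["effort"].round(3),s["qvel"][5])
E
```

```text
12.1 pos [648.3 -60.1 137.5] yaw 36.89 F [ 0.22 -6.1   1.39] T [-0.989 -0.084  0.803] w 13.8 q [ -6.3  27.5  84.4  -0.   68.1 -43.2]
[  2.425 -47.775 -21.599   1.832   0.246   0.534] 16.641708696675
```

>>> arm_command([
  [0, [0, 0, 0], 0],
])

```text
time_s: 12.2
ee_pos: [648.3, -60.1, 137.5]
ee_rot: [-13.9, 89.9, -67.0]
force: [0.1, -6.1, 1.1]
gripper_width: 14.0
```

```bash
python3 - <<'E'
from h import *
s=st();print(s["effort"].round(3),s["qvel"][5])
E
```

```text
12.2 pos [648.3 -60.1 137.5] yaw 36.91 F [ 0.14 -6.06  1.08] T [-0.925 -0.204  0.51 ] w 14.0 q [ -6.3  27.5  84.4  -0.   68.1 -43.2]
[  2.857 -47.743 -21.556   1.859   0.269   0.652] -0.6169623153351907
```

>>> arm_command([
  [0, [0, 0, 0], 0.03],
  [0, [0, 0, 0], 0.065],
  [0, [0, 0, 0], 0.065],
])

```text
time_s: 12.5
ee_pos: [648.3, -60.1, 137.5]
ee_rot: [10.7, 90.0, -38.7]
force: [-0.3, -5.0, 1.3]
gripper_width: 13.9
```

```bash
python3 - <<'E'
from h import *
s=st();print(s["effort"].round(3),s["qvel"][5])
E
```

```text
12.5 pos [648.3 -60.1 137.5] yaw 40.58 F [-0.25 -5.01  1.34] T [-0.965 -0.14   0.121] w 13.9 q [ -6.3  27.5  84.4  -0.   68.1 -46.9]
[  3.197 -47.829 -21.588   1.702   0.278   0.049] 0.7644498039415905
```

>>> arm_command([
  [0.15, [0, 0, 0], 0],
  [0.3, [0, 0, 0], 0],
  [0.4, [0, 0, 0], 0],
  [0.4, [0, 0, 0], 0],
  [0.4, [0, 0, 0], 0],
  [0.4, [0, 0, 0], 0],
])

```text
time_s: 13.1
ee_pos: [648.2, -59.4, 137.2]
ee_rot: [154.7, 90.0, 105.1]
force: [-0.5, -0.2, -0.2]
gripper_width: 36.5
```

```bash
python3 - <<'E'
from h import *
s=st();print(s["effort"].round(3),s["qvel"][5])
E
```

```text
13.1 pos [648.2 -59.4 137.2] yaw 40.47 F [-0.45 -0.22 -0.19] T [ 0.037 -0.101  0.028] w 36.5 q [ -6.3  27.5  84.4   0.   68.1 -46.7]
[ 3.5000e-02 -4.8942e+01 -2.2482e+01  3.5000e-02  8.4000e-02 -1.0000e-03] 0.046332006242855446
```

>>> arm_command([
  [0.4, [0, 0, 20], 0],
  [0.4, [0, 0, 45], 0],
  [0.4, [0, 0, 60], 0],
  [0.4, [0, 0, 60], 0],
  [0.38, [-30, -1, 60], -0.14],
  [0.38, [-70, -2, 60], -0.28],
  [0.38, [-100, -3, 60], -0.42],
  [0.38, [-115, -3.2, 50], -0.56],
  [0.38, [-115, -3.2, 20], -0.682],
  [0.38, [-115, -3.2, 0], -0.682],
  [0.38, [-115, -3.2, -17], -0.682],
  [0.38, [-115, -3.2, -17], -0.682],
  [0.38, [-115, -3.2, -17], -0.682],
])

```text
time_s: 14.4
ee_pos: [532.9, -62.9, 119.9]
ee_rot: [-106.4, 89.9, 164.9]
force: [0.3, 0.3, 1.6]
gripper_width: 34.8
```

```bash
python3 - <<'E'
from h import *
s=st()
f=cams.grab_frame("side");save(f,"side10.png");g=cams.grab_frame("top");save(g,"top10.png")
a=f["img"][95:215,170:310,::-1];a=cv2.resize(a,None,fx=5,fy=5,interpolation=cv2.INTER_LANCZOS4);cv2.imwrite("pics/s10.png",cv2.convertScaleAbs(a,alpha=1.2,beta=10))
a=g["img"][100:250,230:380,::-1];cv2.imwrite("pics/t10.png",cv2.resize(a,None,fx=4,fy=4,interpolation=cv2.INTER_LANCZOS4))
E
```

```text
14.4 pos [532.9 -62.9 119.9] yaw 1.37 F [0.27 0.31 1.63] T [-0.01  -0.08  -0.018] w 34.8 q [ -8.   18.7 101.6   0.   59.8  -9.3]
```

View pics/s10.png

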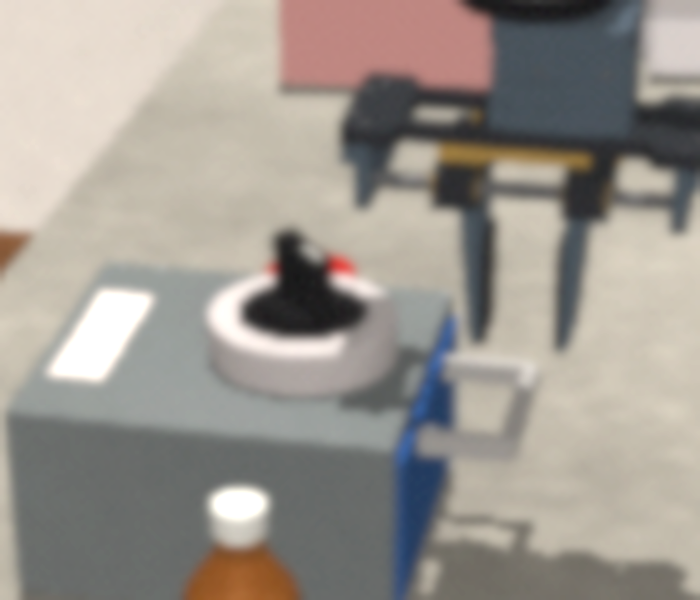

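View pics/t10.png

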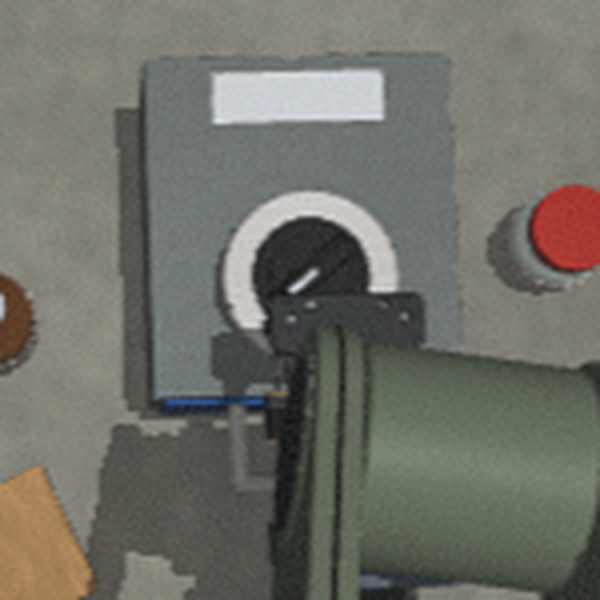

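```bash
python3 - <<'E'
from h import *
f=cams.grab_frame("side")
for z in(109,120,130,140): print(z,(proj(f,[[556,-63,z],[509,-63,z]])-[170,95])*5)
print("handle ctr",(proj(f,[[533.4,-62.8,88],[532.4,-18,88],[534.4,-107,88]])-[170,95])*5)
st()
E
```

```text
109 [[476.73020214 362.89616549]
 [566.32770777 372.3320744 ]]
120 [[477.2496877  344.08333651]
 [567.25396143 353.4326386 ]]
130 [[477.72599338 326.83423833]
 [568.10327417 336.10311835]]
140 [[478.20620141 309.44381907]
 [568.95959343 318.63063601]]
handle ctr [[518.25259736 403.12873166]
 [505.54559879 444.92645025]
 [530.04041787 364.2709904 ]]
14.55 pos [533.9 -63.  121.2] yaw 1.37 F [ 1.23 -0.54  0.54] T [-0.028 -0.097 -0.028] w 34.8 q [ -8.   18.6 101.5   0.   59.8  -9.3]
```

>>> arm_command([
  [0.38, [-1, 0, -10], 0],
  [0.38, [-1, 0, -20], 0],
  [0.38, [-1, 0, -26], 0],
  [0.38, [-1, 0, -32], 0],
  [0.38, [-1, 0, -38], 0],
  [0.38, [-1, 0, -38], 0],
])

```text
time_s: 15.15
ee_pos: [531.5, -62.9, 81.3]
ee_rot: [-99.8, 89.9, 171.5]
force: [0.3, -0.7, -0.2]
gripper_width: 34.7
```

```bash
python3 - <<'E'
from h import *
s=st()
f=cams.grab_frame("side")
a=f["img"][95:215,170:310,::-1];a=cv2.resize(a,None,fx=5,fy=5,interpolation=cv2.INTER_LANCZOS4);cv2.imwrite("pics/s11.png",cv2.convertScaleAbs(a,alpha=1.2,beta=10))
E
```

```text
15.15 pos [531.5 -62.9  81.3] yaw 1.38 F [ 0.31 -0.74 -0.2 ] T [ 0.045 -0.095  0.009] w 34.7 q [ -8.   20.9 104.6   0.   54.6  -9.4]
```

View pics/s11.png

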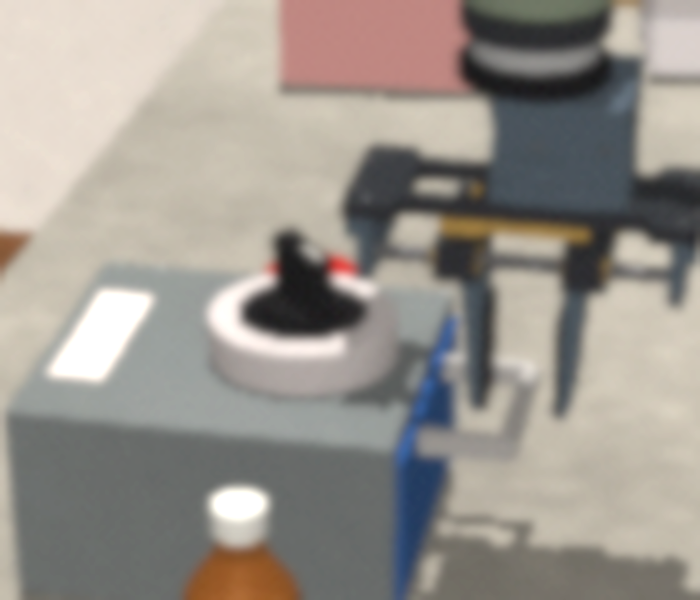

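The fingers straddle the handle bar, with tips at about (480,405) and (562,415) and the bar between them at about column 525. I lower a bit more and grip.

>>> arm_command([
  [0.38, [0, 0, -5], 0],
  [0.38, [0, 0, -10], 0],
  [0.38, [0, 0, -15], 0],
  [0.38, [0, 0, -15], 0],
  [0, [0, 0, -15], 0],
  [0, [0, 0, -15], 0],
  [0, [0, 0, -15], 0],
  [0, [0, 0, -15], 0],
  [0, [0, 0, -15], 0],
], grip_force=20)

```text
time_s: 16.1
ee_pos: [532.7, -63.0, 67.6]
ee_rot: [83.9, 89.9, -4.7]
force: [1.2, 0.3, 0.5]
gripper_width: 9.6
```

```bash
python3 - <<'E'
from h import *
s=st()
f=cams.grab_frame("side")
a=f["img"][95:215,170:310,::-1];a=cv2.resize(a,None,fx=5,fy=5,interpolation=cv2.INTER_LANCZOS4);cv2.imwrite("pics/s12.png",cv2.convertScaleAbs(a,alpha=1.2,beta=10))
E
```

```text
16.1 pos [532.7 -63.   67.6] yaw 1.38 F [1.18 0.33 0.51] T [ 0.04  -0.259  0.019] w 9.6 q [ -8.   21.8 105.6   0.   52.6  -9.4]
```

View pics/s12.png

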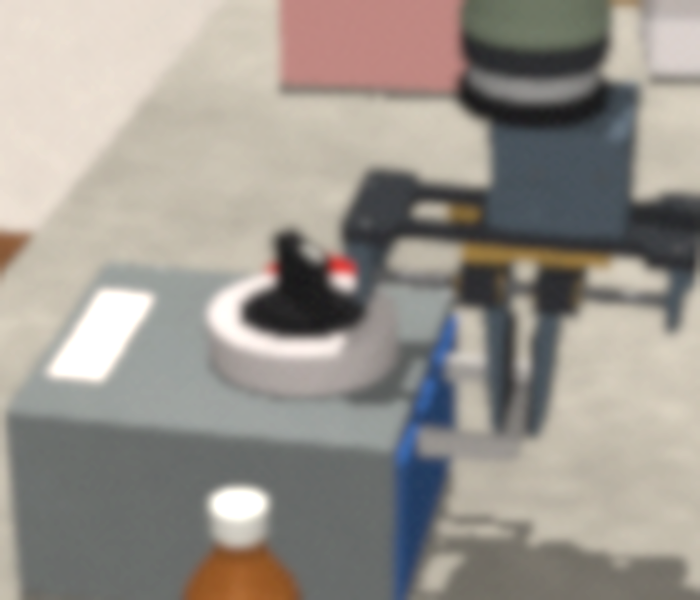

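>>> arm_command([
  [0, [-1, 0, 0], 0],
  [0, [-2, 0, 0], 0],
  [0, [-3, -0.1, 0], 0],
  [0, [-4, -0.1, 0], 0],
])

```text
time_s: 16.55
ee_pos: [528.4, -63.1, 67.6]
ee_rot: [83.7, 89.9, -4.9]
force: [1.5, -0.1, 0.9]
gripper_width: 9.8
```

>>> arm_command([
  [0, [-1, 0, 0], 0],
  [0, [-2, 0, 0], 0],
])

```text
time_s: 16.75
ee_pos: [526.4, -63.2, 67.6]
ee_rot: [76.5, 90.0, -12.1]
force: [2.4, -0.8, 2.1]
gripper_width: 10.1
```

>>> arm_command([
  [0, [-1, 0, 0], 0],
  [0, [-2, 0, 0], 0],
])

```text
time_s: 16.95
ee_pos: [524.3, -63.2, 67.6]
ee_rot: [69.6, 90.0, -19.0]
force: [1.6, -1.2, 2.0]
gripper_width: 9.5
```

The handle has moved 8 mm at about 2 N, so the drawer is unlocked. I pull it the rest of the way.

>>> arm_command([
  [0, [-5, -0.1, 0], 0],
  [0, [-11, -0.3, 0], 0],
  [0, [-17, -0.4, 0], 0],
  [0, [-23, -0.5, 0], 0],
  [0, [-29, -0.7, 0], 0],
  [0, [-35, -0.8, 0], 0],
  [0, [-41, -1, 0], 0],
  [0, [-47, -1.1, 0], 0],
  [0, [-52, -1.2, 0], 0],
  [0, [-57, -1.4, 0], 0],
  [0, [-60, -1.4, 0], 0],
  [0, [-62, -1.5, 0], 0],
  [0, [-64, -1.5, 0], 0],
  [0, [-65, -1.5, 0], 0],
  [0, [-65, -1.5, 0], 0],
])

```text
time_s: 18.45
ee_pos: [458.8, -64.8, 67.5]
ee_rot: [-19.4, 90.0, -108.1]
force: [1.8, -1.8, 6.3]
gripper_width: 9.6
```

>>> arm_command([
  [0, [-1, 0, 0], 0],
  [0, [-2, 0, 0], 0],
  [0, [-2, 0, 0], 0],
])

```text
time_s: 18.75
ee_pos: [458.4, -64.8, 67.5]
ee_rot: [81.0, 89.8, -7.6]
force: [5.4, -2.3, 1.9]
gripper_width: 9.9
```

Force is rising, so the drawer is at its stop after about 74 mm. I release with a small opening and lift straight up.

>>> arm_command([
  [0.2, [1, 0, 0], 0],
  [0.38, [1, 0, 0], 0],
  [0.38, [1, 0, 0], 0],
  [0.38, [1, 0, 0], 0],
  [0.38, [1, 0, 0], 0],
  [0.38, [1, 0, 0], 0],
  [0.38, [1, 0, 5], 0],
  [0.38, [1, 0, 15], 0],
  [0.38, [1, 0, 30], 0],
  [0.38, [1, 0, 60], 0],
  [0.38, [1, 0, 100], 0],
  [0.38, [1, 0, 150], 0],
  [0.38, [-40, -40, 170], 0],
  [0.38, [-80, -90, 170], 0],
  [0.38, [-80, -130, 170], 0],
  [0.38, [-80, -170, 170], 0],
  [0.38, [-80, -200, 170], 0],
  [0.38, [-80, -200, 170], 0],
])

```text
time_s: 20.55
ee_pos: [377.0, -268.0, 238.2]
ee_rot: [29.0, 89.9, -59.9]
force: [0.2, 0.3, 0.6]
gripper_width: 35.0
```

```bash
python3 - <<'E'
from h import *
s=st()
f=cams.grab_frame("side");g=cams.grab_frame("top")
for q,n in((f,"side13"),(g,"top13")):
    a=q["img"][90:290,150:420,::-1];cv2.imwrite("pics/%s.png"%n,cv2.resize(a,None,fx=2.9,fy=2.9,interpolation=cv2.INTER_CUBIC))
for n,z in(("reagent_mid",65),("jar_mid",37),("slidebox_mid",35),("handle",88)):
    for r in cams.silhouettes(g,n)[:1]:
        ys,xs=np.nonzero(r["region"]);print(n,r["conf"],onz(g,r["centre"],z),onz(g,((xs.min()+xs.max())/2,ys.max()-1.5),94))
E
```

```text
20.55 pos [ 377.  -268.   238.2] yaw 1.12 F [0.19 0.26 0.56] T [-0.017 -0.077 -0.004] w 35.0 q [-36.8   6.6  99.6  -0.1  73.6 -37.9]
reagent_mid 0.94 [630.91300853 131.46062964  65.        ] [603.27240458 122.48731433  94.        ]
jar_mid 0.89 [ 695.20004274 -238.06060262   37.        ] [ 649.55482686 -212.27499754   94.        ]
slidebox_mid 0.9 [495.08580236 110.62589722  35.        ] [454.9186082  103.73797038  94.        ]
handle 0.87 [531.17526609 -53.41501861  88.        ] [455.98259138 -61.74312465  94.        ]
```

View pics/side13.png

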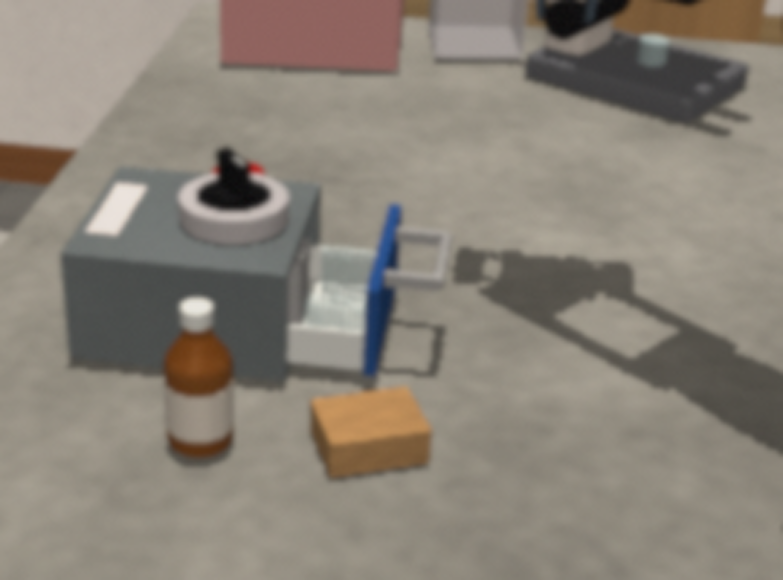

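View pics/top13.png

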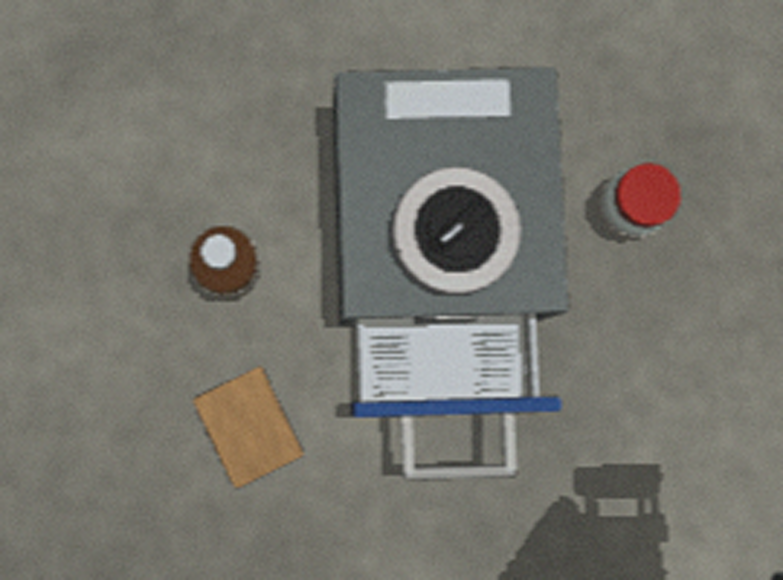

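The drawer is out. In the top view the handle bar is at about (460,471) and the blue front at row 406. Bottle, jar and box look unmoved, and the arm is clear. I hand it in.

```bash
python3 - <<'E'
from h import *
g=cams.grab_frame("top");print(onz(g,(460/2.9+150,471/2.9+90),94))
print(env.job_done());st()
E
```

```text
[458.44594542 -65.55056156  94.        ]
the job is handed in; nothing more can be done
None
the job is handed in; nothing more can be done
```

The drawer is unlocked and pulled fully open, and I handed the job in at about 21 s; no verdict is reported.

**Knob:** I turned it clockwise in small steps. The torque swung to −0.3 N m before the notch and +0.5 to +0.8 N m past it. I turned back about 0.065 rad to the point between and let go there.

**Drawer:** It pulled freely at about 2 N and I stopped at the end of travel, where the force rose to about 5 N. In the last top picture the handle bar is at x ≈ 458 mm, against about 533 mm when shut. That is roughly 75 mm out.

**Surroundings:** In the last pictures the bottle, jar and box look unmoved and the arm is clear. The network's centres for them differ from the first ones by about 4, 9 and 7 mm. I took this as detector scatter, because the pictures show no change.

**Disagreements:**
- **Fingertip height:** The first grip on the knob closed on nothing. The fingertips stood about 20–25 mm higher at the knob than the reported pose and `tip_reach` imply, and about 15–17 mm higher at the handle. I corrected this from the pictures, and the second grip read 14 mm, the bar's thickness.
- **Side camera:** Fitted on its own, the side camera put the cabinet about 11 mm off in y from the top camera. I used the fit weighted towards the top camera, and the grips bore it out.

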